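# Tip one set of union nuts off the kitting tray

### The arm

A 6-joint arm with a two-finger parallel gripper is mounted at the origin on a cart in front of the work surface, level with it; the furniture and walls round the work are solid. World frame = base frame: x ahead of the robot, y to its left, z up, the work surface at z = 0. Lengths are in m, angles in rad, forces in N, time in s.
With the tool pointing down it reaches from about 0.375 to 0.9 m from the base axis. Payload 3.1 kg.
Tool frame: the origin (TCP) lies on the centre line of the jaws, within the pads' length; the fingertips stand 22 mm ahead of it and the grasp point (between the pads) lies 3 mm ahead of it; z points along the fingers, x is the direction in which the jaws open and shut, and the axes are right-handed (so a half turn about z gives the same grasp; the last joint's range is limited). The gripper opens to 87 mm and grips with 3 to 60 N. Pads are 19 mm wide; open, the fingers measure 117 mm over their backs; the gripper's body (75 mm by 190 mm) begins 51 mm behind the grasp point.
Start: joints at [0.983, 0.527, 1.433, -0, 1.181, -0.178], TCP at [0.249, 0.573, 0.245] pointing down, gripper open.
Joint ranges: [-3.08, 3.08], [-0.75, 2.2], [0.22, 2.44], [-1.43, 4.57], [0, 2.65], [-2.85, 2.85]. Speed limits (rad/s): [2.79, 2.79, 3.14, 3.14, 3.14, 3.14].

### API

Orientations are given as a unit quaternion [x, y, z, w].
In Python, from rig import robot, camera, order gives the robot as it stands.
- The arm moves only by the shell command python3 -m pendant 'ROWS' [OPENING] [FORCE]. ROWS is JSON, a list of rows, each a list of 2 entries, a list of its own where there are three numbers: the shift along the tool's x, y, z in mm, then the turn about the tool's z in degrees. A call has 1 to 8 rows; each row shifts and turns the commanded pose from where the row before left it, along the tool's axes as they then stand; what a row does not reach is not made up. A row lasts 1/8 s, in which the tool goes at most 62.5 mm and 10.7 degrees, less where a joint would pass 70% of its speed; a pose out of reach is approached as far as the arm can. A call with a gripper value outside its range is refused whole. OPENING is the finger opening in mm, from 0 to 87, set as the call begins (- or left out, the last holds). The fingers move at their own pace and stop on an object; FORCE is the grip in N (left out, the last holds). Time passes only in rows, so rows that do not move let the fingers close. It gives the time, the measured TCP pose, the force and the opening at its end, in the units of the state.
- robot.get_obs(): the state, without advancing time (a new reading comes with each control period).
- camera(name): name is "scene" or "side" or "wrist"; returns a dict with "pixels" (480x640x3 uint8, blue, green, red), "mtx" (3x3 intrinsics, pixels), "R" (3x3) and "t" (3): a world point X has camera coordinates R X + t. Camera axes: x right, y down, z forward; pixel columns grow to the right and rows downward; lengths in m; the calibration is good to about 2 mm. A picture is of the moment at which its call begins. There is no depth.
- order.hand_in(): hands the job in, once; it reports no verdict.
The state is a dict: "time": time; "q": joint angles; "joint_velocities": joint speeds; "joint_torque": joint torques, N m; "position": TCP position; "tool_rot": TCP orientation; "ft_force": force on the tool from outside, world axes, zero at the start; "moment": the same for the moment, N m; "grip_width": finger opening in m.
Only numpy, scipy, OpenCV 4.12 (cv2) and the standard library are available. Lean on these libraries where they do the work, as an engineer would, in place of code of your own. Each camera call takes 0.05 s, during which the arm holds its last target. There are 200 camera calls.

### The job

One row of the kitting tray is a set of four union nuts for one engine: lift the tray by its grip and tip it nose-down over the steel parts dish so that the front row slides off into the dish, while the back row stays in its pockets behind the raised lip. Do not touch the nuts with the gripper. Then set the tray down flat on the bench with the back row still in it, leaving the dish and everything else where it stands.

Things in the scene. Friction and masses are not known exactly. Their poses are not given: they have to be found in the camera images.
- tray: kitting tray, loose, 0.25 kg, folded stainless sheet: 92 mm along its x by 119 mm along its y, floor 3 mm thick, sides 14 mm high. Origin at the centre of its underside, z up; front is -x. Two rows of four pockets (26 mm wide, parted by 7 mm ribs along x): front row between open front edge and raised lip, back row between lip and rear upstand (x = 13 to 17 mm)
- tray_edge (a point): middle of the tray's open front edge, at [-46, 0, 3] mm in the tray's frame, at floor height; the tray's axes. Tipped nose-down (this edge lowest), the front nuts slide off over it at a tilt of 20 to 40 degrees from level, depending on friction
- tray_lip (a point): middle of the top of the raised lip between the rows, at [-15.5, 0, 8] mm in the tray's frame: 3 mm thick, 5 mm above the floor, straight across the tray. It holds the back row at tilts up to 55 degrees; well beyond that the back nuts can topple over it
- tray_grip (a point): centre of the tray's black grip, a rounded block 16 mm (tray x) by 64 mm (tray y), 30 mm tall, on the 4 mm thick rear upstand; at [15, 0, 57] mm in the tray's frame. Free in front down to the nuts' tops (19 mm above the underside), behind down to 26 mm (two braces). Loaded tray about 0.52 kg, balance point about 20 mm in front of the grip
- dish: the round stainless parts dish, loose, 0.4 kg, 160 mm across the rim, about 146 mm inside at mid height, 46 mm high, inner floor 7 mm above the bench; origin under its centre
- dish_rim (a point): centre of the dish's mouth, 46 mm above the bench
- nozzle_1: injector nozzle standing upright on the bench between tray and dish, 18 mm across, 54 mm tall; origin under its centre; to be left standing
- nozzle_2: a second such nozzle, standing near the first
- front_nut_1: brass union nut, 20 by 22 mm, 16 mm tall, 34 g, standing loose in the front row of the tray, farthest to the tray's +y; origin at the centre of its underside
- front_nut_2: brass union nut, 20 by 22 mm, 16 mm tall, 34 g, standing loose in the front row of the tray, second from +y; origin at the centre of its underside
- front_nut_3: brass union nut, 20 by 22 mm, 16 mm tall, 34 g, standing loose in the front row of the tray, third from +y; origin at the centre of its underside
- front_nut_4: brass union nut, 20 by 22 mm, 16 mm tall, 34 g, standing loose in the front row of the tray, farthest to -y; origin at the centre of its underside
- back_nut_1: brass union nut, 20 by 22 mm, 16 mm tall, 34 g, standing loose in the back row of the tray, farthest to the tray's +y; origin at the centre of its underside
- back_nut_2: brass union nut, 20 by 22 mm, 16 mm tall, 34 g, standing loose in the back row of the tray, second from +y; origin at the centre of its underside
- back_nut_3: brass union nut, 20 by 22 mm, 16 mm tall, 34 g, standing loose in the back row of the tray, third from +y; origin at the centre of its underside
- back_nut_4: brass union nut, 20 by 22 mm, 16 mm tall, 34 g, standing loose in the back row of the tray, farthest to -y; origin at the centre of its underside
Things that resemble listed ones, but are neither listed nor needed, are in the scene too. What is shaped like the nozzle_1 but green or purple is not meant.

How it is judged:
On the way, in this order (a step that is already met when the one before it is completed fails the run):
1. the tray is lifted off the bench with all eight nuts in their rows (height (world z) of tray above 0.03 m and x of front_nut_1 in the frame of tray between -0.05 and -0.017 m and y of front_nut_1 in the frame of tray between -0.056 and 0.056 m and z of front_nut_1 in the frame of tray between -0.002 and 0.012 m and x of front_nut_2 in the frame of tray between -0.05 and -0.017 m and y of front_nut_2 in the frame of tray between -0.056 and 0.056 m and z of front_nut_2 in the frame of tray between -0.002 and 0.012 m and x of front_nut_3 in the frame of tray between -0.05 and -0.017 m and y of front_nut_3 in the frame of tray between -0.056 and 0.056 m and z of front_nut_3 in the frame of tray between -0.002 and 0.012 m and x of front_nut_4 in the frame of tray between -0.05 and -0.017 m and y of front_nut_4 in the frame of tray between -0.056 and 0.056 m and z of front_nut_4 in the frame of tray between -0.002 and 0.012 m and x of back_nut_1 in the frame of tray between -0.0145 and 0.0135 m and y of back_nut_1 in the frame of tray between -0.056 and 0.056 m and z of back_nut_1 in the frame of tray between -0.002 and 0.012 m and x of back_nut_2 in the frame of tray between -0.0145 and 0.0135 m and y of back_nut_2 in the frame of tray between -0.056 and 0.056 m and z of back_nut_2 in the frame of tray between -0.002 and 0.012 m and x of back_nut_3 in the frame of tray between -0.0145 and 0.0135 m and y of back_nut_3 in the frame of tray between -0.056 and 0.056 m and z of back_nut_3 in the frame of tray between -0.002 and 0.012 m and x of back_nut_4 in the frame of tray between -0.0145 and 0.0135 m and y of back_nut_4 in the frame of tray between -0.056 and 0.056 m and z of back_nut_4 in the frame of tray between -0.002 and 0.012 m), for 0.2 s.
2. the tray is tipped with its front edge over the dish (angle between tray's own z axis and vertical above 0.25 rad and horizontal distance between tray_edge and dish_rim below 0.1 m and height (world z) of tray above 0.03 m), for 0.02 s.
3. the front four nuts have slid off into the dish and the back four are still in their row on the raised tray (height (world z) of tray above 0.03 m and horizontal distance between each of front_nut_1, front_nut_2, front_nut_3, front_nut_4 and dish_rim below 0.072 m and height (world z) of each of front_nut_1, front_nut_2, front_nut_3, front_nut_4 below 0.046 m and x of back_nut_1 in the frame of tray between -0.0145 and 0.0135 m and y of back_nut_1 in the frame of tray between -0.056 and 0.056 m and z of back_nut_1 in the frame of tray between -0.002 and 0.012 m and x of back_nut_2 in the frame of tray between -0.0145 and 0.0135 m and y of back_nut_2 in the frame of tray between -0.056 and 0.056 m and z of back_nut_2 in the frame of tray between -0.002 and 0.012 m and x of back_nut_3 in the frame of tray between -0.0145 and 0.0135 m and y of back_nut_3 in the frame of tray between -0.056 and 0.056 m and z of back_nut_3 in the frame of tray between -0.002 and 0.012 m and x of back_nut_4 in the frame of tray between -0.0145 and 0.0135 m and y of back_nut_4 in the frame of tray between -0.056 and 0.056 m and z of back_nut_4 in the frame of tray between -0.002 and 0.012 m), for 0.1 s.
At the end, for the whole second after the job is handed in: Front four nuts in the dish; back four in their row on the tray; tray released, flat on the bench (3 degrees, 6 mm); dish level, within 40 mm of its start; nozzles standing within 30 mm of their starts; all at rest (horizontal distance between each of front_nut_1, front_nut_2, front_nut_3, front_nut_4 and dish_rim below 0.072 m and height (world z) of each of front_nut_1, front_nut_2, front_nut_3, front_nut_4 below 0.046 m and x of back_nut_1 in the frame of tray between -0.0145 and 0.0135 m and y of back_nut_1 in the frame of tray between -0.056 and 0.056 m and z of back_nut_1 in the frame of tray between -0.002 and 0.012 m and x of back_nut_2 in the frame of tray between -0.0145 and 0.0135 m and y of back_nut_2 in the frame of tray between -0.056 and 0.056 m and z of back_nut_2 in the frame of tray between -0.002 and 0.012 m and x of back_nut_3 in the frame of tray between -0.0145 and 0.0135 m and y of back_nut_3 in the frame of tray between -0.056 and 0.056 m and z of back_nut_3 in the frame of tray between -0.002 and 0.012 m and x of back_nut_4 in the frame of tray between -0.0145 and 0.0135 m and y of back_nut_4 in the frame of tray between -0.056 and 0.056 m and z of back_nut_4 in the frame of tray between -0.002 and 0.012 m and angle between each of tray, dish's own z axis and vertical below 0.06 rad and height (world z) of tray between -0.006 and 0.006 m and distance of dish from where it was at the start of the episode below 0.04 m and distance of each of nozzle_1, nozzle_2 from where it was at the start of the episode below 0.03 m and angle between each of nozzle_1, nozzle_2's own z axis and vertical below 0.1 rad and linear speed of each of tray, dish, front_nut_1, front_nut_2, front_nut_3, front_nut_4, back_nut_1, back_nut_2, back_nut_3, back_nut_4 below 0.02 m/s); the robot touches nothing.
It fails at once if the gripper touches a nut (contact force between the fingers and front_nut_1 above 1 N or contact force between the fingers and front_nut_2 above 1 N or contact force between the fingers and front_nut_3 above 1 N or contact force between the fingers and front_nut_4 above 1 N or contact force between the fingers and back_nut_1 above 1 N or contact force between the fingers and back_nut_2 above 1 N or contact force between the fingers and back_nut_3 above 1 N or contact force between the fingers and back_nut_4 above 1 N).
It fails at once if a nozzle is knocked over (angle between any of nozzle_1, nozzle_2's own z axis and vertical above 0.6 rad).
It also fails if it takes over 64 s, if anything falls off the work surface, if the arm or the gripper's body presses on something with over 40 N, if the wrist force passes 120 N, or if a joint passes its speed limit or range.

## Working session

There is one attempt and no reset: what is moved stays moved. The work goes in short steps, Python scripts to look and compute and a shell command to move; the robot and the scene stay as the last step left them, time stands still between calls to the robot, and variables do not carry over. Pictures are saved under pics/ and viewed, about 8 in all and at most 12, crops included, and the job is handed in when it is done.

```bash
mkdir -p pics; ls
python3 - <<'E'
from rig import robot,camera
import cv2
o=robot.get_obs(); print(o)
for n in("scene","side"):
    c=camera(n); cv2.imwrite(f"pics/{n}0.png",c["pixels"]); print(n,c["mtx"].tolist(),c["R"].tolist(),c["t"].tolist())
E
```

```text
pics
{'time': 0.0, 'q': array([ 9.82519567e-01,  5.28438616e-01,  1.43391556e+00,  6.99452357e-06,
        1.18137576e+00, -1.78496824e-01]), 'joint_velocities': array([ 0.0013617 ,  0.00022286, -0.00145809, -0.00073496, -0.00014316,
       -0.00144313]), 'joint_torque': array([ 3.20406243e-04, -4.40045178e+01, -1.76592976e+01,  6.32819301e-02,
        5.83141192e-02, -1.50441751e-04]), 'position': array([0.24858677, 0.5726879 , 0.24358429]), 'tool_rot': array([ 8.36184291e-01,  5.48447526e-01, -9.84713275e-04,  4.15152593e-04]), 'ft_force': array([-0.11817007, -0.1204106 ,  0.3350857 ]), 'moment': array([ 0.03853077, -0.04057726, -0.03688982]), 'grip_width': 0.08694663926295948}
scene [[490.74887394307956, 0.0, 321.1361133260712], [0.0, 490.74887394307956, 239.67434093421082], [0.0, 0.0, 1.0]] [[-0.7886801367352184, -0.6147328706735038, 0.009334861157552426], [-0.2893947621356464, 0.3578012671740138, -0.8878225750999592], [0.5424336950888745, -0.7029094898507086, -0.4600912252043573]] [0.44616373070884013, 0.22632443900550311, 0.606157937091561]
side [[605.0496804268982, 0.0, 319.48873523502084], [0.0, 605.0496804268982, 223.83615367532778], [0.0, 0.0, 1.0]] [[0.9726008350037482, -0.23143904699214016, -0.021990526991898986], [-0.143303038167544, -0.5223460888249092, -0.8406062114577024], [0.1830624347100271, 0.8207256125019433, -0.5412001607366235]] [-0.5611392041522678, 0.15511489375246953, 0.9291907819794608]
```

View pics/scene0.png

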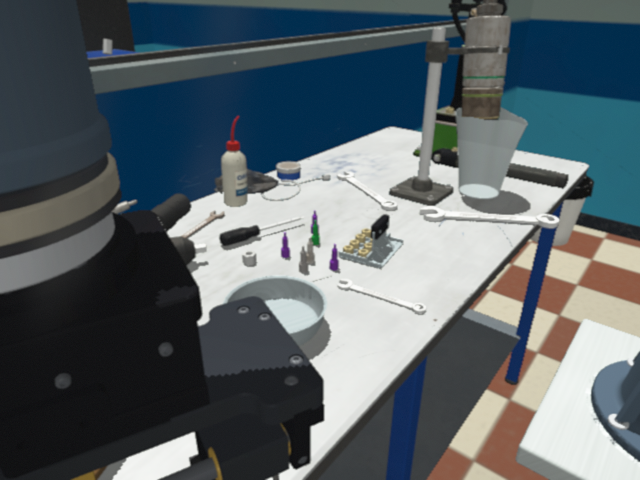

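View pics/side0.png

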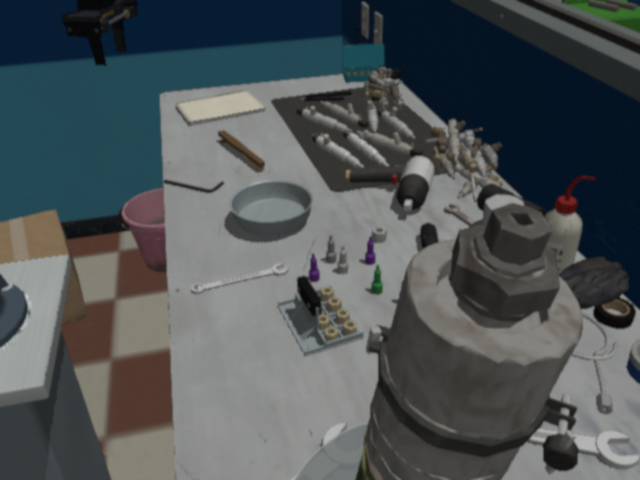

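Side view: dish rim ellipse around (271,205), grey nozzles at (331,250) and (343,260), tray around (320,320) with its black grip at (308,293). Scene view: dish around (275,305), tray around (372,245). I'll zoom in on both.

```bash
python3 - <<'E'
import cv2,numpy as np
a=cv2.imread("pics/side0.png")[225:360,260:400]; b=cv2.imread("pics/scene0.png")[205:275,270:410]
a=cv2.resize(a,None,fx=4,fy=4,interpolation=cv2.INTER_CUBIC)[:600]
b=cv2.resize(b,None,fx=5,fy=5,interpolation=cv2.INTER_CUBIC)
cv2.imwrite("pics/sc.png",a);cv2.imwrite("pics/bc.png",b)
E
cat > h.py <<'E'
import numpy as np,cv2
from rig import robot,camera
from scipy.spatial.transform import Rotation as Rt
def ray(c,p):
    d=c["R"].T@np.linalg.solve(c["mtx"],[p[0],p[1],1.]); o=-c["R"].T@c["t"]; return o,d
def plane(c,p,z):
    o,d=ray(c,p); return o+d*(z-o[2])/d[2]
def tri(c1,p1,c2,p2):
    o1,d1=ray(c1,p1);o2,d2=ray(c2,p2)
    s=np.linalg.lstsq(np.c_[d1,-d2],o2-o1,rcond=None)[0]
    a,b=o1+s[0]*d1,o2+s[1]*d2; return (a+b)/2,np.linalg.norm(a-b)
def proj(c,X):
    v=c["mtx"]@(c["R"]@np.asarray(X)+c["t"]); return v[:2]/v[2]
E
```

```text
(no output)
```

View pics/sc.png

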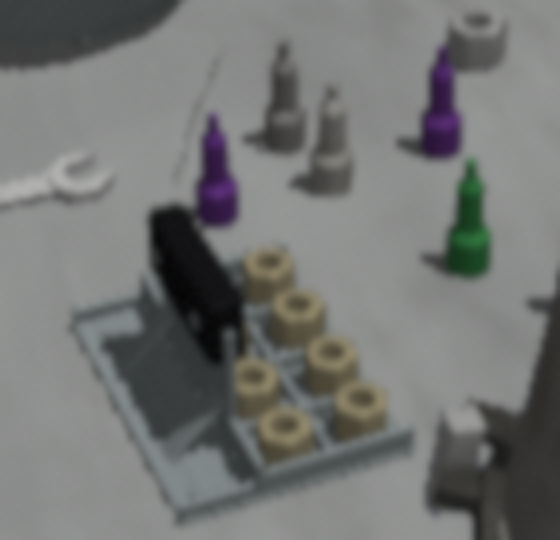

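View pics/bc.png

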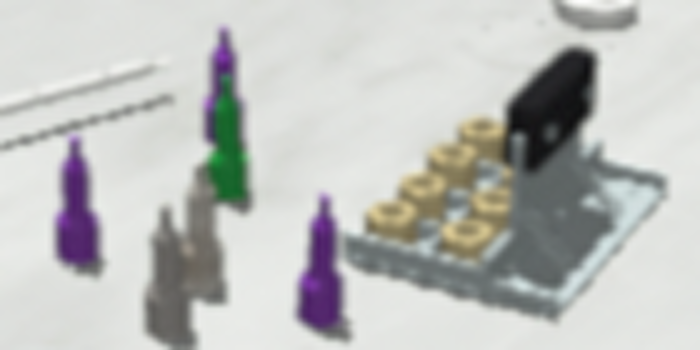

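Run:
```python
from h import *
s=camera("side");c=camera("scene")
S=lambda u,v:(260+u/4-.4,225+v/4-.4); C=lambda u,v:(270+u/5-.4,205+v/5-.4)
f=lambda x:np.round(np.asarray(x)*1000).astype(int)
print("front nuts side",[f(plane(s,S(*p),.019)) for p in[(268,259),(298,299),(332,346),(360,393)]])
print("front nuts scene",[f(plane(c,C(*p),.019)) for p in[(483,127),(452,155),(424,184),(392,214)]])
print("back nuts side",[f(plane(s,S(*p),.019)) for p in[(255,372),(286,425)]])
print("back nuts scene",[f(plane(c,C(*p),.019)) for p in[(467,232),(494,198)]])
print("side corners rearnear, front, rearfar",[f(plane(s,S(*p),.0)) for p in[(180,520),(412,448)]],f(plane(s,S(75,320),.014)))
print("scene corners",[f(plane(c,C(*p),.0)) for p in[(350,264),(556,320),(665,190)]])
# nozzle bases + tips
for n,sp,st,cp,ct in[("g1",(285,148),(284,44),(170,343),(166,208)),("g2",(331,188),(331,88),(205,295),(203,165)),("pur near tray",(217,218),(213,118),(320,325),(323,198))]:
    print(n,f(plane(s,S(*sp),0)),f(plane(c,C(*cp),0)),"tip",f(plane(s,S(*st),.054)),f(tri(s,S(*st),c,C(*ct))[0]))
for n,i,box,cc in(("dish",s["pixels"],None,s),):
    pass
# dish rim: side ellipse extents by eye, left/right/top/bottom
print("dish side",[f(plane(s,p,.046)) for p in[(231,207),(312,203),(274,183),(268,226)]])
print("dish scene",[f(plane(c,p,.046)) for p in[(224,303),(326,303),(280,278)]])
# grip
k=(s["pixels"][280:320,294:324].max(2)<45).astype(np.uint8);m=cv2.moments(k,True);gs=(294+m["m10"]/m["m00"],280+m["m01"]/m["m00"])
k=(c["pixels"][212:242,368:392].max(2)<45).astype(np.uint8);m=cv2.moments(k,True);gc=(368+m["m10"]/m["m00"],212+m["m01"]/m["m00"])
print("grip",gs,gc,[f(tri(s,gs,c,gc)[0]),tri(s,gs,c,gc)[1]])
```

```text
front nuts side [array([568, -87,  19]), array([ 574, -113,   19]), array([ 579, -143,   19]), array([ 582, -171,   19])]
front nuts scene [array([ 580, -173,   19]), array([ 576, -143,   19]), array([ 570, -114,   19]), array([566, -85,  19])]
back nuts side [array([ 548, -150,   19]), array([ 552, -180,   19])]
back nuts scene [array([534, -92,  19]), array([ 542, -122,   19])]
side corners rearnear, front, rearfar [array([ 508, -198,    0]), array([ 598, -184,    0])] [489 -98  14]
scene corners [array([574, -70,   0]), array([488, -84,   0]), array([ 509, -204,    0])]
g1 [599   8   0] [591  20   0] tip [599   8  54] [600  12  51]
g2 [611 -25   0] [604 -16   0] tip [610 -28  54] [611 -24  51]
pur near tray [560 -32   0] [556 -25   0] tip [559 -36  54] [560 -31  50]
dish side [array([448, 160,  46]), array([595, 134,  46]), array([540, 229,  46]), array([504,  77,  46])]
dish scene [array([581, 221,  46]), array([460, 124,  46]), array([563, 114,  46])]
grip (308.8630705394191, 296.6908713692946) (380.03723404255317, 225.84574468085106) [array([ 529, -141,   56]), np.float64(0.000519841853913251)]
```

Both cameras agree within about 5 mm:
- **Tray:** centre about (543,-134), with its front pointing along +9° in world.
- **Grip:** about (528,-138,57).
- **Dish:** about (522,150).
- **Nozzles:** (600,12) and (611,-24).

The tool can only yaw. I'll therefore grip the block's ends, with the jaws along tray y, so the front-heavy tray can pivot nose-down about the jaw axis as I ease the grip.

```bash
python3 - <<'E'
from h import *
s=cv2.imread("pics/side0.png");c=camera("scene");sd=camera("side")
f=lambda x:np.round(np.asarray(x)*1000).astype(int)
print("lamp",f(plane(c,(420,190),0)),"bottle",f(plane(c,(235,203),0)), "hanging cyl bottom if z=.3", f(plane(c,(482,118),.3)))
# dish rim: fit ellipse to hand-read outer rim points -> circle fit on rim plane
P=[(231,207),(240,194),(255,186),(274,183),(295,186),(309,195),(312,203)]
X=np.array([plane(sd,p,.046)[:2] for p in P]);A=np.c_[2*X,np.ones(len(X))];u=np.linalg.lstsq(A,(X**2).sum(1),rcond=None)[0]
print(u[:2],np.sqrt(u[2]+u[:2]@u[:2]))
E
python3 -m pendant '[[-41.6,41.5,0],0],[[-41.6,41.5,0],0]]' 87 2>&1 | tail -1
python3 -m pendant '[[[-41.6,41.5,0],0],[[-41.6,41.5,0],0],[[-41.6,41.5,0],0],[[-41.6,41.5,0],0],[[-41.6,41.5,0],0],[[-41.6,41.5,0],0]]' 87
```

```text
lamp [ 622 -495    0] bottle [ 934 -129    0] hanging cyl bottom if z=.3 [ 352 -117  300]
[0.52351611 0.15462609] 0.07456926329374612
invalid input: not JSON, or not a number
time: 1.05
position: [0.3786, 0.2435, 0.2448]
tool_rot: [0.836, 0.549, 0.001, 0.0]
ft_force: [0.8, 0.4, -0.1]
grip_width: 0.0867
```

```bash
python3 -m pendant '[[[0,0,0],-8.1],[[0,0,0],-8.1],[[0,0,0],-8.1],[[0,0,0],-8.2]]'
python3 -m pendant '[[[-57,12.5,0],0],[[-57,12.5,0],0],[[-57,12.5,0],0],[[-57,12.5,0],0],[[-57,12.5,0],0],[[-57,12.5,0],0],[[-57,12.5,0],0],[[0,0,0],0]]'
python3 - <<'E'
from h import *
w=camera("wrist");cv2.imwrite("pics/w1.png",w["pixels"])
o=robot.get_obs();print(o["position"],Rt.from_quat(o["tool_rot"]).as_matrix().round(3),w["R"].round(2).tolist(),(-w["R"].T@w["t"]).round(3))
E
```

```text
time: 1.55
position: [0.378, 0.245, 0.2447]
tool_rot: [0.648, 0.762, 0.0, 0.0]
ft_force: [0.2, -0.0, -0.9]
grip_width: 0.0874
time: 2.55
position: [0.529, -0.1398, 0.2447]
tool_rot: [0.651, 0.759, 0.0, 0.002]
ft_force: [-1.2, 0.4, 0.8]
grip_width: 0.0869
[ 0.52731737 -0.13711694  0.2443022 ] [[-0.153  0.988  0.   ]
 [ 0.988  0.153  0.   ]
 [ 0.     0.    -1.   ]] [[-0.15, 0.99, -0.0], [0.95, 0.15, 0.26], [0.26, 0.04, -0.97]] [ 0.459 -0.151  0.384]
```

View pics/w1.png

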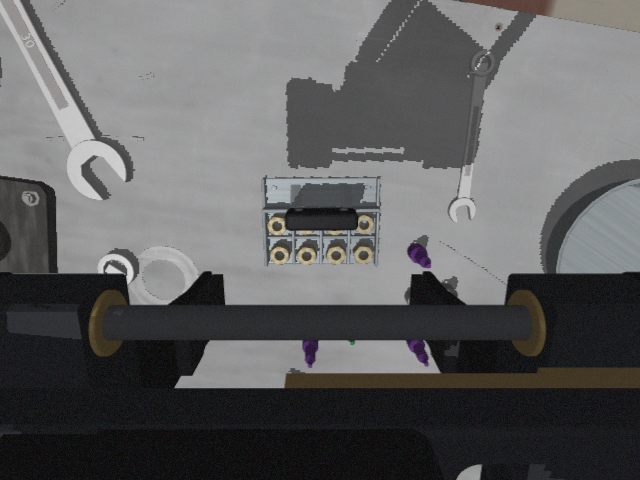

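The wrist view shows the tray squarely aligned (grip bar at (321,218), front row at row 255, rear edge at row 178) and the fingers straddling it.

Run:
```python
from h import *
w=camera("wrist")
f=lambda x:np.round(np.asarray(x)*1000,1)
o=robot.get_obs();T=Rt.from_quat(o["tool_rot"]).as_matrix();p=o["position"]
tool=lambda X:f(T.T@(X-p))
k=np.zeros((480,640),np.uint8);k[195:240,270:375]=(w["pixels"][195:240,270:375].max(2)<50)*255
n,l,st,ce=cv2.connectedComponentsWithStats(k);i=1+st[1:,4].argmax();print(st[i],ce[i])
x0,y0,a,b=st[i][:4]
print("grip top ends tool frame",tool(plane(w,(x0,y0+6),.072)),tool(plane(w,(x0+a,y0+6),.072)))
print("nuts",[tool(plane(w,q,.019)) for q in[(280,256),(307,256),(336,256),(364,256),(278,226),(365,225)]])
print("rear edge",[tool(plane(w,q,.014)) for q in[(263,178),(381,178)]])
print("front edge",[tool(plane(w,q,.003)) for q in[(267,266),(379,266)]])
```

```text
[ 281  209   73   23 1301] [320.25518832 220.18447348]
grip top ends tool frame [-33.1  -6.4 172.1] [ 29.1  -6.3 172.2]
nuts [array([-40.5,  47.3, 225. ]), array([-12.8,  47.3, 225.1]), array([ 17. ,  47.3, 225.1]), array([ 45.8,  47.3, 225.2]), array([-41.7,  15.6, 225.1]), array([ 45.8,  14.6, 225.2])]
rear edge [array([-55.7, -31.8, 230.1]), array([ 60.6, -31.7, 230.2])]
front edge [array([-56.5,  63.7, 241. ]), array([ 64.5,  63.8, 241.2])]
```

```bash
python3 -m pendant '[[[0,0,50],0],[[0,0,50],0],[[0,0,40],0],[[0,0,25],0],[[0,0,15],0],[[0,0,12],0],[[0,0,0],0]]'
python3 - <<'E'
from h import *
w=camera("wrist");s=camera("side")
o=robot.get_obs();print(o["position"],o["ft_force"])
cv2.imwrite("pics/w2.png",np.hstack([w["pixels"][150:450,120:520],cv2.resize(s["pixels"][220:370,250:450],None,fx=2,fy=2)]))
E
```

```text
time: 3.52
position: [0.5267, -0.1348, 0.0524]
tool_rot: [0.649, 0.761, -0.0, -0.0]
ft_force: [0.0, -0.0, -0.2]
grip_width: 0.087
[ 0.52737272 -0.13531129  0.05324653] [0.22403402 0.1146967  0.37005239]
```

View pics/w2.png

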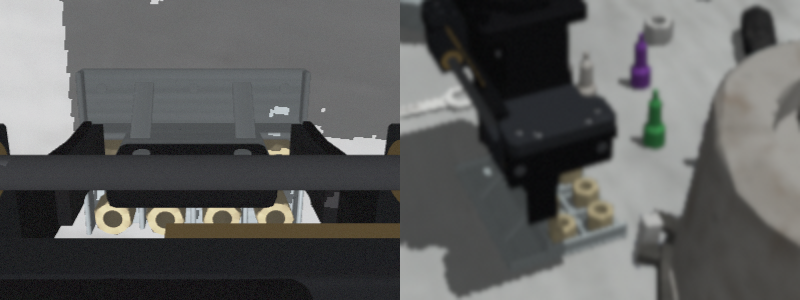

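The wrist view shows the block (crop columns 112–290) centred between the fingers and the front nuts clear. Closing now.

```bash
python3 -m pendant '[[[0,0,0],0],[[0,0,0],0],[[0,0,0],0]]' 67 25
python3 -m pendant '[[[0,0,0],0],[[0,0,0],0],[[0,0,0],0]]' 58 40
python3 -m pendant '[[[0,0,-5],0],[[0,0,-15],0],[[0,0,-20],0],[[0,0,-20],0],[[0,0,-20],0],[[0,0,0],0],[[0,0,0],0]]'
cat > look.py <<'E'
from h import *
import sys
def look(save=None):
    o=robot.get_obs();T=Rt.from_quat(o["tool_rot"]).as_matrix();p=o["position"]
    print("tcp",p.round(4),"moment tool",(T.T@o["moment"]).round(3),"F",o["ft_force"].round(1),"w",o["grip_width"].round(4),"t",o["time"])
    C={n:camera(n) for n in("side","scene")}
    if save:
        ims=[]
        for n,c in C.items():
            u,v=proj(c,p-[0,0,.03]).astype(int);u=min(max(u,100),540);v=min(max(v,100),380)
            ims.append(cv2.resize(c["pixels"][v-100:v+100,u-100:u+100],(400,400),interpolation=cv2.INTER_CUBIC))
        cv2.imwrite(save,np.hstack(ims))
look(sys.argv[1] if len(sys.argv)>1 else None)
E
python3 look.py pics/l1.png
```

```text
time: 4.0
position: [0.5273, -0.1359, 0.053]
tool_rot: [0.649, 0.761, -0.0, 0.001]
ft_force: [-0.6, -3.8, 0.5]
grip_width: 0.0693
time: 4.38
position: [0.5274, -0.1361, 0.053]
tool_rot: [0.649, 0.761, -0.0, 0.001]
ft_force: [-0.4, -5.4, 3.4]
grip_width: 0.0672
time: 5.25
position: [0.5261, -0.1346, 0.1321]
tool_rot: [0.649, 0.761, -0.0, -0.001]
ft_force: [-0.1, 0.4, -4.8]
grip_width: 0.067Traceback (most recent call last):
  File "look.py", line 13, in <module>
    look(sys.argv[1] if len(sys.argv)>1 else None)
    ~~~~^^^^^^^^^^^^^^^^^^^^^^^^^^^^^^^^^^^^^^^^^^
  File "look.py", line 5, in look
    print("tcp",p.round(4),"moment tool",(T.T@o["moment"]).round(3),"F",o["ft_force"].round(1),"w",o["grip_width"].round(4),"t",o["time"])
                                                                                                   ^^^^^^^^^^^^^^^^^^^^^
AttributeError: 'float' object has no attribute 'round'
```

```bash
sed -i 's/o\["grip_width"\].round(4)/round(o["grip_width"],4)/' look.py; python3 look.py pics/l1.png
```

```text
tcp [ 0.5261 -0.1346  0.1321] moment tool [ 0.11   0.004 -0.023] F [-0.1  0.4 -4.8] w 0.067 t 5.25
```

View pics/l1.png

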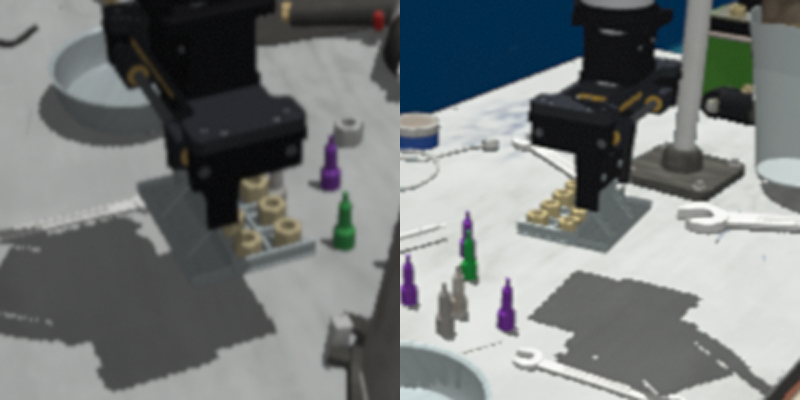

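Tray lifted level with all nuts in place. The pivot moment of 0.11 N m matches the 20 mm offset. Next: raise it and carry it across to the dish.

```bash
python3 -m pendant '[[[0,0,-10],0],[[0,0,-15],0],[[0,0,-10],0],[[0,0,0],0]]'
python3 -m pendant '[[[15,0,0],0],[[30,0,0],0],[[40,0,0],0],[[50,-1,0],0],[[50,-1,0],0],[[45,-1,0],0],[[32,-1,0],0],[[22,-0.5,0],0]]'
python3 -m pendant '[[[0,0,0],0],[[0,0,0],0],[[0,0,0],0]]'
python3 look.py
python3 - <<'E'
from h import *
w=camera("wrist");cv2.imwrite("pics/w3.png",w["pixels"]); c=camera("scene");s=camera("side");cv2.imwrite("pics/s3.png",s["pixels"]);cv2.imwrite("pics/c3.png",c["pixels"])
E
```

```text
time: 5.85
position: [0.5277, -0.1357, 0.169]
tool_rot: [0.649, 0.761, 0.0, 0.002]
ft_force: [1.0, -0.2, -5.1]
grip_width: 0.067
time: 6.85
position: [0.4759, 0.1469, 0.1671]
tool_rot: [0.649, 0.761, -0.001, -0.001]
ft_force: [-0.4, -1.1, -4.8]
grip_width: 0.0672
time: 7.22
position: [0.478, 0.1439, 0.1674]
tool_rot: [0.65, 0.76, -0.0, -0.0]
ft_force: [1.2, -0.1, -5.6]
grip_width: 0.0671
tcp [0.478  0.1439 0.1674] moment tool [ 0.133  0.047 -0.004] F [ 1.2 -0.1 -5.6] w 0.0671 t 7.225
```

```bash
cat >> look.py <<'E'
def brass():
    o=robot.get_obs();p=o["position"];T=Rt.from_quat(o["tool_rot"]).as_matrix()
    q=[];a=[]
    for n in("side","scene"):
        c=camera(n);u,v=proj(c,p-[0,0,.05]).astype(int);z=np.zeros((480,640),np.uint8)
        h=cv2.cvtColor(c["pixels"],cv2.COLOR_BGR2HSV)[v-45:v+45,u-45:u+45]
        z[v-45:v+45,u-45:u+45]=cv2.inRange(h,(15,60,70),(32,200,255))
        m=cv2.moments(z,True);a.append(m["m00"]);q.append((c,(m["m10"]/max(m["m00"],1),m["m01"]/max(m["m00"],1))))
    X,e=tri(*q[0],*q[1]);r=T.T@(X-p)*1000
    print("brass tool",r.round(),"err",round(e*1000,1),"px",a,"ang fwd-from-down",np.degrees(np.arctan2(r[1],r[2])).round())
brass()
E
python3 look.py
python3 -m pendant '[[[0,0,12],0],[[0,0,15],0],[[0,0,8],0],[[0,0,0],0]]' - 20; python3 look.py
python3 -m pendant '[[[0,0,0],0],[[0,0,0],0]]' - 12; python3 look.py pics/l2.png
```

```text
tcp [0.4781 0.1441 0.1675] moment tool [0.105 0.002 0.008] F [-0.4  0.3 -5.6] w 0.0671 t 7.475
brass tool [12. 41. 47.] err 2.9 px [375.0, 461.0] ang fwd-from-down 41.0
time: 8.18
position: [0.4773, 0.1445, 0.1316]
tool_rot: [0.649, 0.761, -0.001, -0.001]
ft_force: [-0.3, -0.1, -4.9]
grip_width: 0.0674
tcp [0.4773 0.1445 0.1316] moment tool [ 0.05  -0.017  0.009] F [-0.3 -0.1 -4.9] w 0.0674 t 8.175
brass tool [ 7. 44. 48.] err 2.6 px [364.0, 473.0] ang fwd-from-down 42.0
time: 8.62
position: [0.4781, 0.1446, 0.1329]
tool_rot: [0.649, 0.761, 0.0, 0.0]
ft_force: [-0.3, 0.6, -4.8]
grip_width: 0.0675
tcp [0.4781 0.1446 0.1329] moment tool [ 0.114  0.033 -0.004] F [-0.3  0.6 -4.8] w 0.0675 t 8.625
brass tool [ 7. 44. 49.] err 2.3 px [365.0, 482.0] ang fwd-from-down 42.0
```

View pics/l2.png

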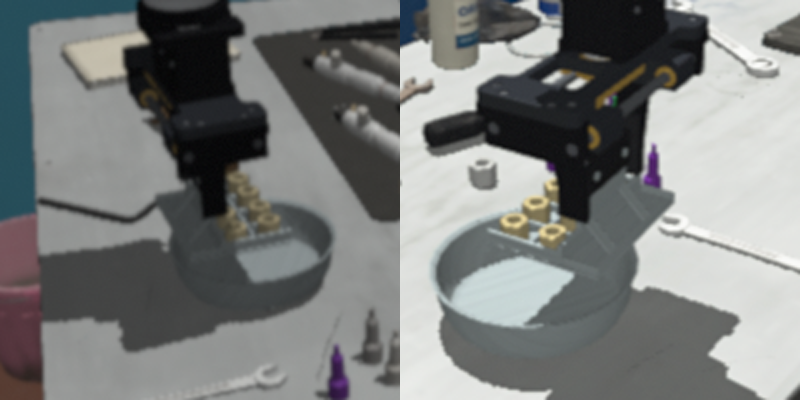

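The tray is still level, over the near half of the dish, with its front edge inside the rim. I'll keep easing the grip.

```bash
python3 -m pendant '[[[0,0,0],0],[[0,0,0],0]]' - 9 |grep width; python3 look.py
python3 -m pendant '[[[0,0,0],0],[[0,0,0],0]]' - 7|grep width; python3 look.py
python3 -m pendant '[[[0,0,0],0],[[0,0,0],0]]' - 6|grep width; python3 look.py
```

```text
grip_width: 0.068
tcp [0.4777 0.1445 0.1325] moment tool [0.217 0.044 0.029] F [-0.4 -0.3 -5.7] w 0.068 t 9.075
brass tool [ 7. 34. 62.] err 4.9 px [270.0, 389.0] ang fwd-from-down 29.0
grip_width: 0.0677
tcp [0.4779 0.1445 0.1325] moment tool [ 0.089  0.024 -0.027] F [-0.5 -0.  -5. ] w 0.0677 t 9.525
brass tool [ 7. 34. 63.] err 4.8 px [271.0, 386.0] ang fwd-from-down 28.0
grip_width: 0.0679
tcp [0.4779 0.1446 0.1326] moment tool [0.024 0.002 0.026] F [-0.8 -0.3 -5.1] w 0.0679 t 9.975
brass tool [ 7. 34. 63.] err 5.0 px [271.0, 389.0] ang fwd-from-down 28.0
```

```bash
python3 -m pendant '[[[0,0,0],0],[[0,0,0],0]]' - 5 |grep width; python3 look.py pics/l3.png
```

```text
grip_width: 0.0679
tcp [0.4778 0.1445 0.1325] moment tool [0.013 0.02  0.016] F [ 0.   0.  -5.7] w 0.0679 t 10.425
brass tool [ 4. 29. 67.] err 7.0 px [215.0, 342.0] ang fwd-from-down 24.0
```

View pics/l3.png

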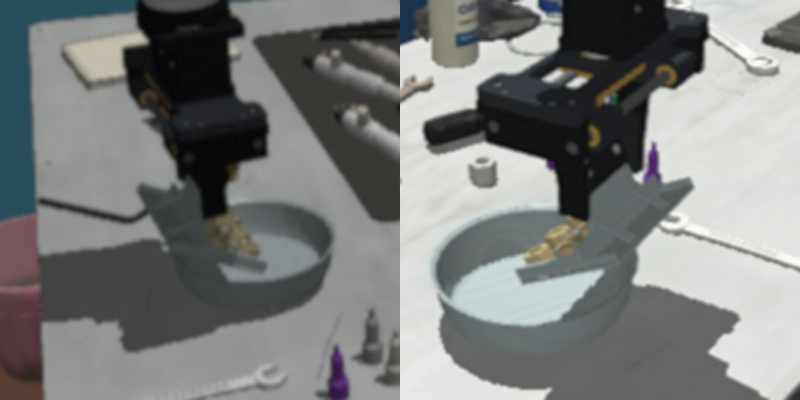

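Now tilted about 30° nose-down, with all nuts still on. Front corners are at side crop (265,268) and scene crop (520,275). I'll check where these lie relative to the dish.

```bash
python3 -m pendant '[[[0,0,0],0]]' - 30 |grep width
python3 - <<'E'
from h import *
o=robot.get_obs();p=o["position"];T=Rt.from_quat(o["tool_rot"]).as_matrix()
C={n:camera(n) for n in("side","scene")}
dish=np.array([.522,.152,.046])
print("dish in tool",(T.T@(dish-p)*1000).round())
for n,pts in(("side",[("front",265,268),("rear",140,185)]),("scene",[("front",520,277),("rear",615,264),("rearfar",690,185)])):
    c=C[n];u,v=proj(c,p-[0,0,.03]).astype(int)
    for nm,a,b in pts:
        if n=="scene":a-=400
        q=(u-100+a/2,v-100+b/2);o_,d=ray(c,q)
        # intersect with tray side plane: tool x = +-59.5
        lx={"side":-.058,"scene":.061}[n] if nm!="rearfar" else -.058
        oo=T.T@(o_-p);dd=T.T@d;s=(lx-oo[0])/dd[0];r=(oo+s*dd)*1000
        print(n,nm,r.round(1))
E
python3 look.py|tail -1
```

```text
grip_width: 0.0674
dish in tool [ 0. 45. 87.]
side front [-58.   37.4  76.6]
side rear [-58.  -63.4 -28.9]
scene front [61.  31.3 71.5]
scene rear [ 61.  -46.5  33.3]
scene rearfar [-58.  -44.6  33.8]
brass tool [ 4. 29. 67.] err 7.2 px [216.0, 344.0] ang fwd-from-down 24.0
```

Tilt is about 27° and the front edge is about 11 mm short of the dish centre, laterally centred. I'll clamp hard and add short backward jerks to overcome nut friction.

```bash
python3 -m pendant '[[[0,0,0],0],[[0,8,0],0],[[0,-14,0],0],[[0,6,0],0],[[0,0,0],0]]' - 45 |grep width; python3 look.py|tail -1
python3 -m pendant '[[[0,10,0],0],[[0,-20,0],0],[[0,10,0],0],[[0,0,0],0]]' |grep width; python3 look.py
```

```text
grip_width: 0.0671
brass tool [21. 28. 86.] err 6.4 px [100.0, 444.0] ang fwd-from-down 18.0
grip_width: 0.0675
tcp [0.4806 0.1447 0.1329] moment tool [-0.019  0.027 -0.003] F [-0.   0.1 -4.1] w 0.0675 t 12.375
brass tool [21. 28. 86.] err 6.7 px [99.0, 450.0] ang fwd-from-down 18.0
```

```bash
python3 -m pendant '[[[0,0,0],0],[[0,0,0],0]]' |grep force; python3 look.py pics/l4.png
```

```text
ft_force: [0.5, 0.2, -3.8]
tcp [0.4779 0.1445 0.1325] moment tool [ 0.048  0.016 -0.009] F [ 0.5  0.2 -3.8] w 0.0666 t 12.825
brass tool [22. 29. 85.] err 5.5 px [100.0, 441.0] ang fwd-from-down 19.0
```

View pics/l4.png

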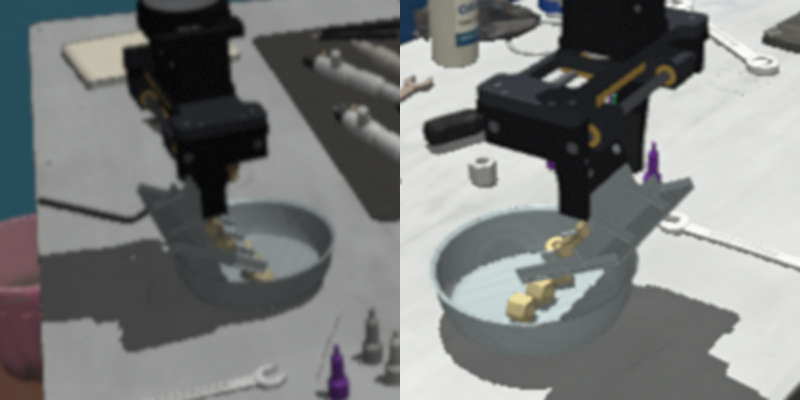

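Three nuts are visible in the dish and the force is down 1.3 N, which equals four nuts. The back row is still on the tray. Raise, then return to the original spot.

```bash
python3 -m pendant '[[[0,0,-8],0],[[0,0,-16],0],[[0,0,-14],0],[[0,0,-7],0],[[0,0,0],0],[[0,0,0],0]]'
python3 -m pendant '[[[-15,0,0],0],[[-30,0,0],0],[[-40,1,0],0],[[-50,1,0],0],[[-50,1,0],0],[[-45,1,0],0],[[-32,0,0],0],[[-22,0,0],0]]'
python3 -m pendant '[[[0,0,0],0],[[0,0,0],0]]'
python3 - <<'E'
from h import *
ims=[]
o=robot.get_obs();p=o["position"]
for n,X in(("scene",[.522,.152,.03]),("side",[.522,.152,.03]),("side",p-[0,0,.05]),("scene",p-[0,0,.05])):
    c=camera(n);u,v=proj(c,X).astype(int);ims.append(cv2.resize(c["pixels"][v-60:v+60,u-60:u+60],(300,300),interpolation=cv2.INTER_CUBIC))
cv2.imwrite("pics/l5.png",np.vstack([np.hstack(ims[:2]),np.hstack(ims[2:])]))
E
```

```text
time: 13.78
position: [0.4775, 0.1445, 0.1773]
tool_rot: [0.649, 0.761, -0.0, -0.0]
ft_force: [0.0, -0.6, -3.8]
grip_width: 0.0672
time: 14.78
position: [0.5262, -0.1378, 0.177]
tool_rot: [0.65, 0.76, -0.0, -0.0]
ft_force: [0.8, 0.2, -3.7]
grip_width: 0.0669
time: 15.02
position: [0.5255, -0.1343, 0.1772]
tool_rot: [0.649, 0.761, -0.0, -0.001]
ft_force: [0.4, 0.1, -4.4]
grip_width: 0.0671
```

View pics/l5.png

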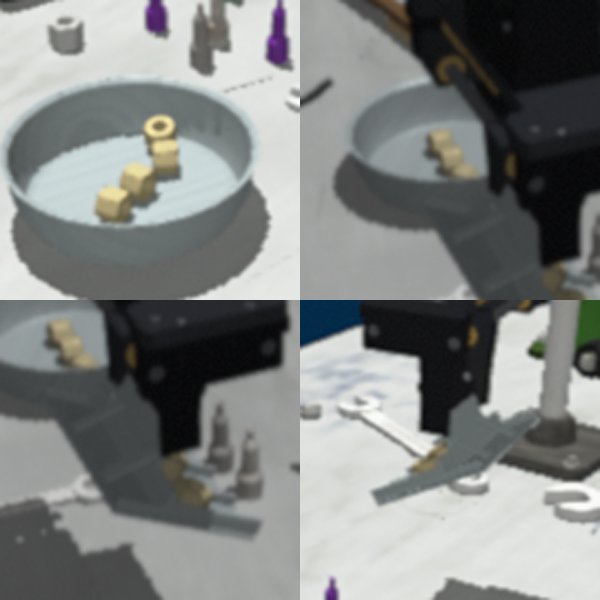

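All four front nuts are in the dish and the back row is behind the lip. Now: move forward 27 mm, lower until the front edge touches, then roll the tray level along its arc with a softer grip.

```bash
python3 -m pendant '[[[0,14,0],0],[[0,13,15],0],[[0,0,25],0],[[0,0,25],0],[[0,0,20],0],[[0,0,7],0],[[0,0,0],0]]' - 20
python3 -m pendant '[[[0,0,2],0],[[0,0,2],0],[[0,0,2],0],[[0,0,0],0]]' - 9
```

```text
time: 16.1
position: [0.5533, -0.1309, 0.0847]
tool_rot: [0.649, 0.761, -0.0, -0.0]
ft_force: [0.5, 0.0, -3.8]
grip_width: 0.0676
time: 16.6
position: [0.5532, -0.1312, 0.0797]
tool_rot: [0.649, 0.76, 0.0, 0.0]
ft_force: [0.2, 0.1, -3.8]
grip_width: 0.068
```

```bash
python3 -m pendant '[[[0,0,2],0],[[0,0,2],0],[[0,0,1],0],[[0,0,0],0]]'|grep -E 'pos|force'
python3 -m pendant '[[[0,-4,2],0],[[0,-4,2],0],[[0,0,0],0]]' |grep -E 'pos|force'
python3 -m pendant '[[[0,-4,3],0],[[0,-4,3],0],[[0,0,0],0]]' |grep -E 'pos|force'; python3 look.py
```

```text
position: [0.5511, -0.1314, 0.0759]
ft_force: [-6.6, -1.8, 9.7]
position: [0.5442, -0.1326, 0.0707]
ft_force: [-4.9, -1.5, 5.8]
position: [0.5371, -0.1336, 0.064]
ft_force: [-2.5, -0.8, -0.4]
tcp [ 0.5371 -0.1336  0.064 ] moment tool [ 0.349 -0.083  0.027] F [-2.5 -0.8 -0.4] w 0.0679 t 17.85
brass tool [-19.  22.  59.] err 9.6 px [138.0, 125.0] ang fwd-from-down 21.0
```

```bash
python3 -m pendant '[[[0,-3,2.5],0],[[0,-2,2],0],[[0,0,0],0]]' |grep -E 'pos|force'
python3 -m pendant '[[[0,-1,1.5],0],[[0,0,0],0]]' - 6|grep -E 'pos|force'
python3 look.py pics/l6.png
python3 - <<'E'
from h import *
# tilt check: sidewall rear corner in scene, front edge corner
c=camera("scene");cv2.imwrite("pics/c6.png",c["pixels"])
E
```

```text
position: [0.5325, -0.1344, 0.0599]
ft_force: [1.3, 0.4, -2.4]
position: [0.5312, -0.1346, 0.0584]
ft_force: [0.1, -0.7, -2.1]
tcp [ 0.5312 -0.1346  0.0584] moment tool [-0.075  0.004 -0.005] F [ 0.1 -0.7 -2.1] w 0.068 t 18.675
brass tool [-18.  26.  61.] err 7.3 px [140.0, 130.0] ang fwd-from-down 23.0
```

View pics/l6.png

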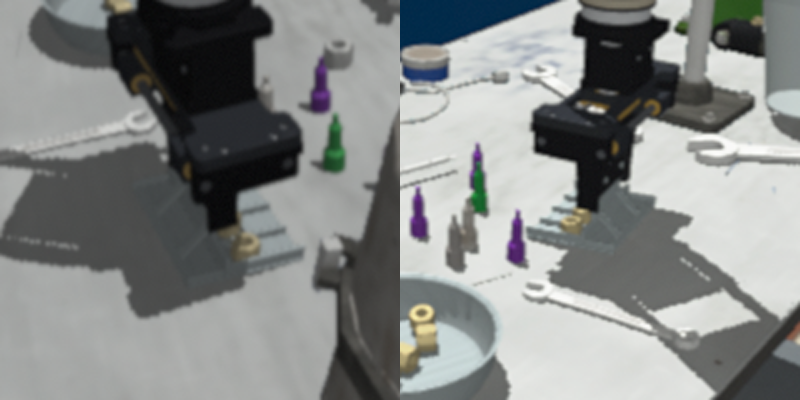

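The tray is nearly flat, back nuts seated. The arm still carries about 2 N, so I'll lower further until the bench takes the load.

```bash
python3 -m pendant '[[[0,-1,1],0],[[0,0,0],0]]' |grep -E 'pos|force'
python3 -m pendant '[[[0,-0.5,1],0],[[0,0,0],0]]' |grep -E 'pos|force'
python3 -m pendant '[[[0,0,1],0],[[0,0,0],0]]' |grep -E 'pos|force'
```

```text
position: [0.5303, -0.1347, 0.0575]
ft_force: [-0.2, -0.4, -2.5]
position: [0.5296, -0.1348, 0.0565]
ft_force: [-0.8, -0.3, -2.6]
position: [0.5293, -0.1347, 0.0555]
ft_force: [-2.1, -0.5, -1.8]
```

```bash
python3 -m pendant '[[[0,-1,1],0],[[0,0,0],0]]' |grep -E 'pos|force'
python3 -m pendant '[[[0,-0.5,1],0],[[0,0,0],0]]' |grep -E 'pos|force'
python3 -m pendant '[[[0,0,1],0],[[0,0,0],0]]' |grep -E 'pos|force'
```

```text
position: [0.5287, -0.1348, 0.0544]
ft_force: [-1.4, -0.5, -1.6]
position: [0.5284, -0.1349, 0.054]
ft_force: [-2.0, 1.7, 3.8]
position: [0.5286, -0.1348, 0.0534]
ft_force: [-1.7, 2.0, 6.8]
```

Upward force is rising stiffly, so the tray is flat on the bench. Releasing gently and retreating upward.

```bash
python3 -m pendant '[[[0,0,0],0],[[0,0,0],0]]' - 3 |grep -E 'pos|force'
python3 -m pendant '[[[0,0,0],0],[[0,0,0],0],[[0,0,0],0],[[0,0,0],0]]' 87 |grep -E 'pos|force|width'
python3 -m pendant '[[[0,0,-8],0],[[0,0,-15],0],[[0,0,-30],0],[[0,0,-40],0],[[0,0,-50],0],[[0,0,-50],0],[[0,0,0],0],[[0,0,0],0]]'
python3 -m pendant '[[[0,-40,0],0],[[0,-40,0],0],[[0,0,0],0],[[0,0,0],0]]' |grep pos
python3 - <<'E'
from h import *
w=camera("wrist");o=robot.get_obs();T=Rt.from_quat(o["tool_rot"]).as_matrix();p=o["position"]
cv2.imwrite("pics/w7.png",w["pixels"])
c=camera("scene");s=camera("side");a=cv2.imread("pics/scene0.png");b=cv2.imread("pics/side0.png")
def col(cc,lo,hi,box):
    x,y,W,H=box;m=cv2.inRange(cv2.cvtColor(cc["pixels"],cv2.COLOR_BGR2HSV)[y:y+H,x:x+W],lo,hi)
    n,l,st,ce=cv2.connectedComponentsWithStats(m);return [(int(st[i][4]),(ce[i]+[x,y]).round(1)) for i in range(1,n) if st[i][4]>8]
print("wrist brass",[(A,(plane(w,q,.015)*1000).round()) for A,q in col(w,(15,60,70),(32,200,255),(0,0,640,480))])
print("scene brass tray",[(A,(plane(c,q,.013)*1000).round()) for A,q in col(c,(15,60,70),(32,200,255),(320,200,110,80))])
print("scene brass dish",[(A,(plane(c,q,.016)*1000).round()) for A,q in col(c,(15,60,70),(32,200,255),(215,270,115,75))])
print("nozzle region diff scene",np.abs(c["pixels"][240:275,295:315].astype(int)-a[240:275,295:315]).mean(),"dish rim far", np.abs(c["pixels"][272:300,225:300].astype(int)-a[272:300,225:300]).mean())
print("nozzle diff side",np.abs(s["pixels"][232:275,322:352].astype(int)-b[232:275,322:352]).mean(),"dish side",np.abs(s["pixels"][180:200,228:315].astype(int)-b[180:200,228:315]).mean())
E
```

```text
position: [0.5287, -0.1349, 0.0529]
ft_force: [-0.7, 2.7, 4.7]
position: [0.5284, -0.1351, 0.0524]
ft_force: [-0.1, -0.1, -0.7]
grip_width: 0.0863
time: 22.18
position: [0.5278, -0.1347, 0.2461]
tool_rot: [0.649, 0.761, 0.0, 0.0]
ft_force: [-0.2, 0.0, 0.7]
grip_width: 0.0871
position: [0.4497, -0.1476, 0.245]
wrist brass [(108, array([ 551., -179.,   15.])), (73, array([535., -88.,  15.])), (304, array([539., 113.,  15.])), (316, array([ 615., -369.,   15.]))]
scene brass tray [(146, array([ 543., -112.,   13.]))]
scene brass dish [(532, array([527., 157.,  16.]))]
nozzle region diff scene 4.438095238095238 dish rim far 7.496984126984127
nozzle diff side 16.286821705426355 dish side 61.72183908045977
```

Run:
```python
from h import *
c=camera("scene");a=cv2.imread("pics/scene0.png");b=c["pixels"]
for n,(x,y,W,H) in dict(nozzles=(297,238,22,36),grip=(368,210,26,32),tray=(336,210,72,62),dishL=(222,275,60,30)).items():
    r=cv2.matchTemplate(b[y-15:y+H+15,x-15:x+W+15],a[y:y+H,x:x+W],cv2.TM_CCOEFF_NORMED);_,v,_,l=cv2.minMaxLoc(r);print(n,"score",round(v,3),"shift px",l[0]-15,l[1]-15)
f=lambda X:(X*1000).round(1)
for nm,im in(("before",a),("after",b)):
    k=(im[205:245,364:396].max(2)<45).astype(np.uint8);n,l,st,ce=cv2.connectedComponentsWithStats(k);i=1+st[1:,4].argmax()
    (cx,cy),(w,h),an=cv2.minAreaRect(np.argwhere(l==i)[:,::-1].astype(np.float32));print(nm,st[i],ce[i].round(1),round(w,1),round(h,1),round(an,1))
w=camera("wrist");g=cv2.cvtColor(w["pixels"],cv2.COLOR_BGR2HSV)
m=cv2.inRange(g,(12,40,60),(35,220,255));n,l,st,ce=cv2.connectedComponentsWithStats(m)
print([(st[i].tolist(),(plane(w,ce[i],.015)*1000).round().tolist()) for i in range(1,n) if st[i][4]>15])
```

```text
nozzles score 0.998 shift px 0 0
grip score 0.978 shift px 1 0
tray score 0.942 shift px 0 1
dishL score 0.924 shift px -1 0
before [  8  11  16  23 189] [16.1 20.8] 10.6 22.6 45.0
after [  8  12  17  22 187] [16.4 21.4] 10.6 22.6 45.0
[([550, 0, 5, 11, 17], [236.0, 27.0, 15.0]), ([285, 5, 14, 4, 18], [274.0, -199.0, 15.0]), ([521, 18, 35, 90, 294], [283.0, 28.0, 15.0]), ([210, 41, 3, 12, 17], [317.0, -267.0, 15.0]), ([521, 47, 12, 5, 25], [273.0, 16.0, 15.0]), ([556, 52, 84, 17, 178], [272.0, 83.0, 15.0]), ([623, 76, 17, 49, 140], [301.0, 127.0, 15.0]), ([351, 287, 15, 18, 186], [535.0, -90.0, 15.0]), ([266, 288, 18, 18, 236], [550.0, -178.0, 15.0]), ([89, 290, 26, 66, 642], [613.0, -365.0, 15.0]), ([512, 290, 34, 66, 707], [536.0, 107.0, 15.0]), ([114, 292, 9, 10, 31], [577.0, -345.0, 15.0]), ([109, 300, 10, 5, 19], [584.0, -349.0, 15.0]), ([108, 341, 8, 5, 18], [634.0, -350.0, 15.0]), ([285, 368, 355, 20, 5696], [615.0, 59.0, 15.0])]
```

```bash
python3 -c "
from rig import order;print(order.hand_in())"
```

```text
the job is handed in; nothing more can be done
None
```

The four front nuts are in the dish, and the tray is back at its original spot with the back row behind its lip. The job is handed in at about 23 s of the 64 s, and the hand-in gives no verdict.

**What I did**
- The tool can only yaw, so I gripped the block by its two ends.
- Over the dish I eased the grip until the front-heavy tray swung nose-down to about 27°.
- I clamped it again and used short back-and-forth jerks to slide the front row off.
- To set the tray down, I rested its front edge on the bench and rolled it level at about its original place. Then I released it and backed the gripper away.

**Last checks**
- **Front nuts:** I saw all four in the dish, and the weight on the wrist had dropped by about the weight of four nuts.
- **Nozzles:** the image match shows no shift (0 px).
- **Dish and tray:** both are within 1 px of their starting images. I judged the tray flat from its grip's outline matching and the stiff bench contact.
- **Back nuts:** the two end nuts measured within 2–3 mm of where they started. The two middle ones were hidden by the grip in my last views. I last saw the back row in place before setting down.
- **Inconclusive:** the side-camera image comparison came out large, probably because the arm was in view. I relied on the scene camera instead, and had no pictures left to check the side view.

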